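Free the stuck locating block from the stamping jig

TASK

The steel locating block is stuck in the jar-stamping jig, hooked under two stiff side pads. Take it by its upright tab and, with its foot still down in the seat, rock it well over to both sides until both pads have been pushed back, then lift it straight out and finish while holding it upright and still over its seat, about 2 cm clear above the pads. Leave the jars, stamp, ink tin, carton and spare block where they are.

Things in the scene. Friction and masses are not known exactly. Their poses are not given: they have to be found in the camera images.
- jig: Stamping jig fixed to the table: aluminium plate 15 mm thick. Origin on the table directly under the block's seat, z up; plate x -75 to +175, y -85 to +85 mm. White jar-nest fences (tops z = 35 mm) at x 90 to 170. Two steel side pads over the seat's +y and -y edges, each 40 (x) x 30 (y) mm, z 27 to 60 mm. The block rocks towards +y and -y of this frame.
- jig_seat (a point): Centre of the seat's floor, 15 mm above the table, axes as the jig's. The seat is a pocket 10 mm deep, 17 mm wide in y, 42 mm long in x. The block's foot stands here and the block pivots about here when rocked.
- block_tab (a point): Grasp point of the stuck steel block (0.2 to 0.42 kg), 78 mm above its underside, axes as the jig's when seated: centre of the upper part of its upright tab, 24 mm thick in x, 14 mm wide in y, 34 to 95 mm above the underside (top 17 mm above this point). Nothing stands beside its x faces: gripped across x, it can be rocked along y.
- block_foot (a point): Centre of the same block's underside; seated, 15 mm above the table. From here up: a tongue 40 x 14 mm (x, y), 10 mm high, in the seat; then the body, 40 x 28 mm, 10 to 35 mm up, whose flanks touch the pads and whose shoulders lie under the pads' lips; then the tab.
- pad_left (a joint): Slide of the +y side pad, m: 0 to 0.001 at the start, grows as the block, leaning to +y, pushes it outwards; stop at 0.012. Stiff (5 N friction), no spring: stays where pushed. Its lip (z 54 to 60 mm) hooks 3 mm over the block's shoulder (z 50) until pushed back more than 3 mm. A lean of 0.2 rad about the seat (15 mm at the tab) moves it about 5 mm.
- pad_right (a joint): The same for the pad on the jig's -y side: grows as the block, leaning to -y, pushes it towards -y.
- nest_jar_mid (a point): Square honey jar, 60 x 60 x 85 mm, loose, standing on the jig plate in the nest, about 125 mm towards jig +x from the seat. Point 40 mm above its underside. Leave alone.
- stamp_mid (a point): Hand stamp, 45 x 30 mm foot, 74 mm tall with ball knob, loose on the table near the jig. Point 35 mm above its underside. Leave alone.
- ink_tin_mid (a point): Ink tin, 70 x 100 x 20 mm, loose on the table near the jig. Point half-way up. Leave alone.
- round_jar_mid (a point): Round amber jar, 48 mm across, 95 mm tall. Point 45 mm above its underside. Leave alone.
- herb_jar_mid (a point): Round herb jar, 60 mm across, 110 mm tall. Point 50 mm above its underside. Leave alone.
- carton_mid (a point): Small upright carton, 45 x 35 x 80 mm. Point half-way up. Leave alone.
- spare_block_mid (a point): A shorter spare locating block, 70 mm long, lying on its flank on the table, not in the jig; point 14 mm above the table. Leave alone.
Things that resemble listed ones, but are neither listed nor needed, are in the scene too. Leave any turquoise look-alike of the part that bears block_tab alone.

How it is judged:
By the outcome, as a careful person would: the job done as asked, in the order asked, and still so for the second after the job is handed in, while the arm keeps its last pose, push and grip.
It also fails if it takes over 35 s, if anything falls off the work surface, if the arm or the gripper's body presses on something with over 40 N, if the wrist force passes 120 N, or if a joint passes its speed limit or range.

ROBOT

A 6-joint arm with a two-finger parallel gripper is mounted at the origin on the work surface. World frame = base frame: x ahead of the robot, y to its left, z up, the work surface at z = 0. Lengths are in mm, angles in rad, forces in N, time in s.
With the tool pointing down it reaches from about 325 to 850 mm from the base axis. Payload 15.5 kg.
Tool frame: the origin (TCP) lies at the very end of the fingers, on their centre line; the grasp point (between the pads) lies 19 mm behind it; z points along the fingers, y is the line along which they close (so a half turn about z gives the same grasp; the last joint's range is limited). The gripper opens to 91 mm and grips with 3 to 60 N. Pads are 32 mm wide; open, the fingers measure 118 mm over their backs; the gripper's body (76 mm by 178 mm) begins 60 mm behind the grasp point.
Start: joints at [1.04, 0.494, 1.345, -0, 1.302, -0.096], TCP at [263.264, 566.85, 213.915] pointing down, gripper open.
Joint ranges: [-2.91, 2.91], [-0.82, 2.16], [0.22, 2.67], [-1.22, 4.37], [0.12, 2.79], [-3.08, 3.08]. Speed limits (rad/s): [1.89, 1.89, 2.57, 3.01, 3.01, 3.01].

INTERFACE

Orientations are given as [roll, pitch, yaw] about the fixed x, y, z axes, in that order (R = Rz(yaw) Ry(pitch) Rx(roll)).
In Python, from cell import state, read_camera, finish_job gives the robot as it stands.
- The arm moves only by the tool drive_tool, never from a script. Its argument "deltas" is a list of rows, each a list of 3 entries, a list of its own where there are three numbers: the finger opening in mm, from 0 to 91.2, then the shift along the tool's x, y, z in units of 2.5 cm (1.0 is 2.5 cm), then the turn, a rotation vector about the tool's x, y, z in units of 0.1 rad (1.0 is 0.1 rad). In form: [[claw, [x, y, z], [ax, ay, az]], ...]. A call has 1 to 8 rows; each row shifts and turns the commanded pose from where the row before left it, along the tool's axes as they then stand; what a row does not reach is not made up. A row lasts 1/10 s, in which the tool goes at most 50 mm and 8.59 degrees, less where a joint would pass 70% of its speed; a pose out of reach is approached as far as the arm can. A call with a number of a shift or a turn outside -1 to 1 is refused whole. A call with a gripper value outside its range is refused whole. The fingers move at their own pace and stop on an object; "grip_force" is the grip in N (left out, the last holds). Time passes only in rows, so rows that do not move let the fingers close. It gives the time, the measured TCP pose, the force, the opening and the grip force at its end, in the units of the state.
- state(): the state, without advancing time (a new reading comes with each control period).
- read_camera(name): name is "scene" or "top"; returns a dict with "pixels" (480x640x3 uint8, red, green, blue), "fov_y" (degrees; the focal length in pixels is half the picture's height over the tangent of half this angle, whatever the lens; pixels are square), "cx", "cy" (the principal point, pixels), "rvec" (rotation vector, rad) and "tvec" (3), from world to camera coordinates, as OpenCV has them. Camera axes: x right, y down, z forward; pixel columns grow to the right and rows downward; lengths in mm; the calibration is good to about 2 mm. A picture is of the moment at which its call begins. There is no depth.
- finish_job(): hands the job in; it is judged then, once.
The state is a dict: "t": time; "joint_pos": joint angles; "qd": joint speeds; "effort": joint torques, N m; "tcp_pos": TCP position; "tcp_rot": TCP orientation; "contact_force": force on the tool from outside, world axes, zero at the start; "wrist_torque": the same for the moment, N m; "finger_gap": finger opening in mm; "gripper_force": force on a finger pad.
Only numpy, scipy, OpenCV 4.12 (cv2) and the standard library are available. Lean on these libraries where they do the work, as an engineer would, in place of code of your own. Each camera call takes 0.05 s, during which the arm holds its last target. There are 200 camera calls.

## Working session

There is one attempt and no reset: what is moved stays moved. The work goes in short steps, Python scripts to look and compute and a tool call to move; the robot and the scene stay as the last step left them, time stands still between calls to the robot, and variables do not carry over. Pictures are saved under pics/ and viewed, at most 10 in all, crops included, and the job is handed in when it is done.

Besides the shell and the picture viewer there is one more tool, called after "Request:" as name(argument=value, ...), one argument or row to a line, values as JSON. drive_tool: Moves the arm, as the interface text tells. Its arguments: {"type":"object","properties":{"deltas":{"type":"array"},"grip_force":{"type":"number"}},"required":["deltas"]}

```bash
mkdir -p pics; python3 - <<'E'
from cell import *
import cv2,json
for n in("scene","top"):
    c=read_camera(n);cv2.imwrite(f"pics/{n}0.png",c["pixels"][:,:,::-1])
    print(n,{k:(v.tolist() if hasattr(v,'tolist') else v) for k,v in c.items() if k!="pixels"})
print(state())
E
```

```text
scene {'fov_y': 47.23700296404611, 'cx': 323.2845285996107, 'cy': 231.49814115164537, 'rvec': [2.3152648454923392, 1.0385383748708197, -0.36078568662980237], 'tvec': [-355.7291008825347, -240.9141749006046, 1634.1052414536773]}
top {'fov_y': 57.64518962455803, 'cx': 319.73055751957315, 'cy': 235.48079295995694, 'rvec': [2.1511412401516252, -2.174995380698925, 0.11327264887253924], 'tvec': [27.33861011181879, 536.6706056836691, 1105.0762301651046]}
{'t': 0.1, 'joint_pos': array([ 1.04052418e+00,  4.94125832e-01,  1.34608011e+00, -1.21899919e-05,
        1.30247337e+00, -9.55268304e-02]), 'qd': array([ 0.0012094 , -0.00032926, -0.00102898, -0.00096525,  0.00051799,
       -0.0024133 ]), 'effort': array([ 1.51619985e-03, -8.80248141e+01, -3.82548130e+01,  7.10100308e-02,
        4.83317196e-02, -9.14878524e-05]), 'tcp_pos': array([263.08012293, 566.55811726, 213.39119847]), 'tcp_rot': array([-3.14050982e+00, -9.19511483e-05,  2.70685052e+00]), 'contact_force': array([ 0.08661566, -0.49139779, -0.39155379]), 'wrist_torque': array([-0.04685135, -0.0160085 ,  0.05312136]), 'gripper_force': 0.0, 'finger_gap': 91.14267910352386}
```

View pics/scene0.png

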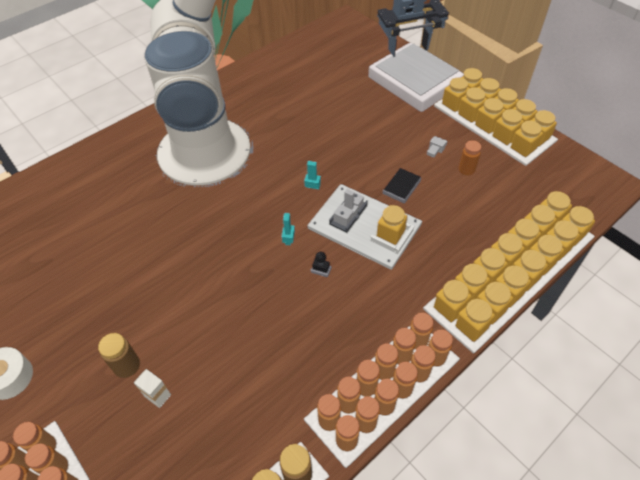

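View pics/top0.png

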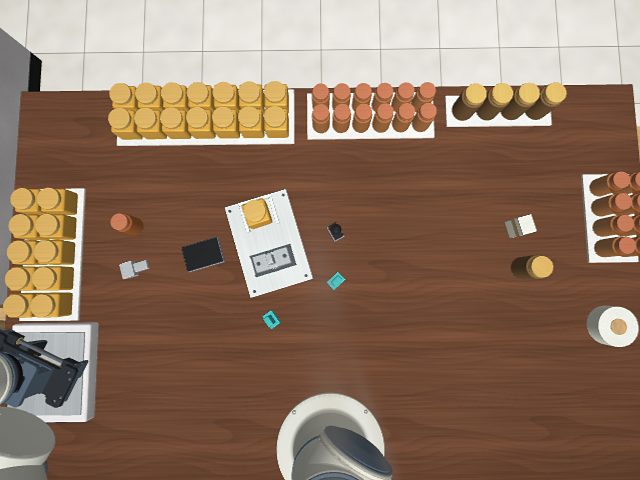

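The scene view shows the jig plate at about (365,225) with the block at (350,205). In the top view the plate's corners are near (226,207), (286,190), (312,278) and (250,297), with the block at (273,261). I'll enlarge both to get the corners more precisely.

```bash
python3 - <<'E'
import cv2,numpy as np
t=cv2.imread("pics/top0.png")[180:310,205:335];s=cv2.imread("pics/scene0.png")[175:275,300:430]
cv2.imwrite("pics/c0.png",np.vstack([cv2.resize(t,None,fx=4.0,fy=4.0,interpolation=cv2.INTER_CUBIC)]))
cv2.imwrite("pics/c1.png",cv2.resize(s,None,fx=6,fy=6,interpolation=cv2.INTER_CUBIC))
E
```

```text
(no output)
```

View pics/c0.png

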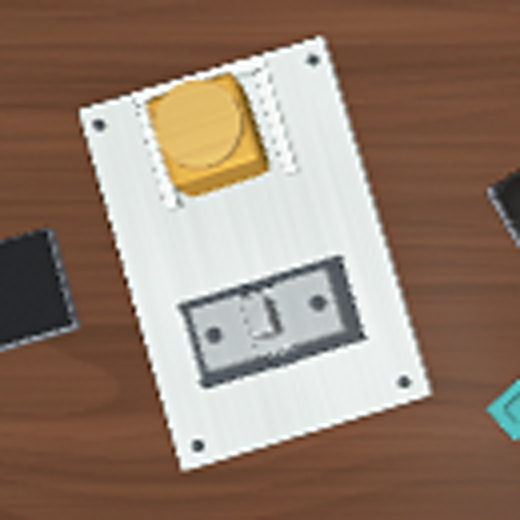

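View pics/c1.png

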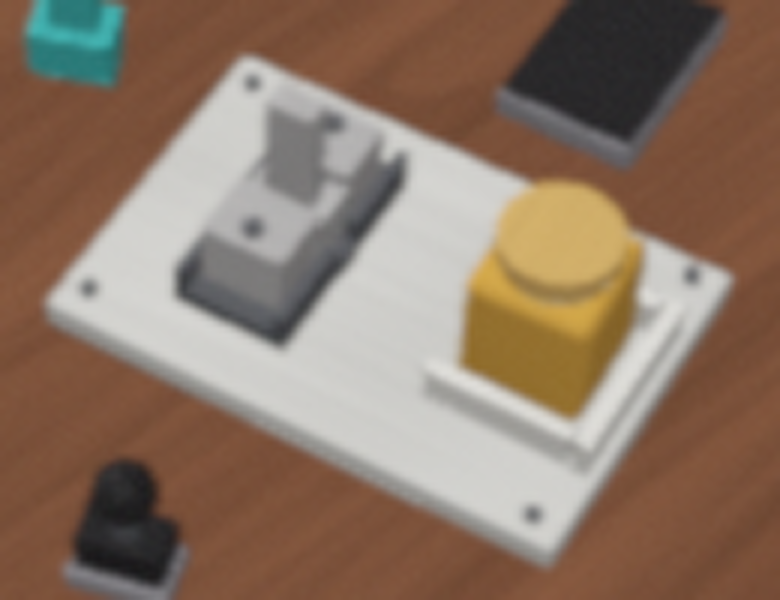

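The crops show the plate's four corners and the stuck block's tab clearly, with the top of the tab near (265,312) in crop 0. Next I'll fit the jig pose from both views.

```bash
cat > h.py <<'E'
import cv2,numpy as np
from scipy.optimize import least_squares
from scipy.spatial.transform import Rotation as R
P=dict(scene=(47.23700296404611,323.2845285996107,231.49814115164537,[2.3152648454923392,1.0385383748708197,-0.36078568662980237],[-355.7291008825347,-240.9141749006046,1634.1052414536773]),
top=(57.64518962455803,319.73055751957315,235.48079295995694,[2.1511412401516252,-2.174995380698925,0.11327264887253924],[27.33861011181879,536.6706056836691,1105.0762301651046]))
def proj(n,X):
    f,cx,cy,r,t=P[n];F=240/np.tan(np.radians(f/2))
    return cv2.projectPoints(np.asarray(X,float).reshape(-1,3),np.array(r),np.array(t),np.array([[F,0,cx],[0,F,cy],[0,0,1.]]),None)[0][:,0]
def jig(p,X): return np.asarray(X,float)@R.from_euler('z',p[2]).as_matrix().T+[p[0],p[1],0]
E
python3 - <<'E'
from h import *
C=[[175,85,15],[175,-85,15],[-75,-85,15],[-75,85,15]]
o={'top':(np.array([[82,110],[325,38],[430,395],[182,470]])+.5)/4-.5+[205,180],
'scene':(np.array([[732,278],[548,552],[48,304],[248,58]])+.5)/6-.5+[300,175]}
for ns in(['top'],['scene'],['top','scene']):
    s=least_squares(lambda p:np.concatenate([(proj(n,jig(p,C))-o[n]).ravel() for n in ns]),[500,100,.2],x_scale=[100,100,1])
    print(ns,s.x,np.abs(s.fun).max())
p=s.x
T=[[a*12,b*7,110] for a in(-1,1) for b in(-1,1)]
S=[[a*20,b*14,50] for a in(-1,1) for b in(-1,1)]
for n,f,of in(('top',4,[205,180]),('scene',6,[300,175])):
    im=cv2.imread(f"pics/c{0 if n=='top' else 1}.png")
    for X,c in((T,(0,0,255)),(S,(255,0,0)),(C,(0,255,0))):
        for q in (proj(n,jig(p,X))-of+.5)*f-.5: cv2.circle(im,tuple(map(int,q)),3,c,-1)
    cv2.imwrite(f"pics/d{n}.png",im)
a=cv2.imread("pics/dtop.png")[220:420,150:400];b=cv2.imread("pics/dscene.png")[40:360,150:430]
cv2.imwrite("pics/d.png",np.hstack([cv2.resize(a,(400,320)),b]))
E
```

```text
['top'] [4.73726510e+02 1.43403406e+02 2.79639113e-01] 0.5803624566823373
['scene'] [4.75582403e+02 1.43352062e+02 2.84007641e-01] 0.4942941883058438
['top', 'scene'] [4.74574086e+02 1.43496104e+02 2.81540375e-01] 0.8930943787655679
```

View pics/d.png

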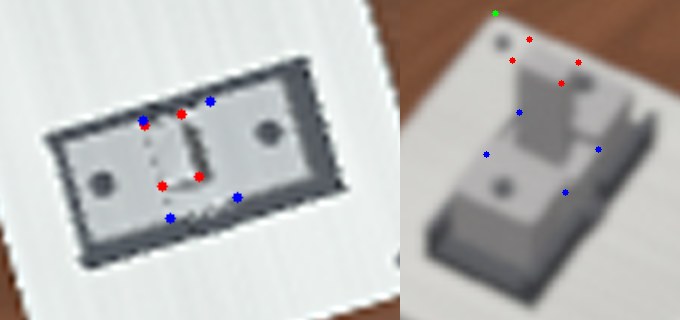

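The overlaid tab-top and shoulder points agree with both images. The fit gives the seat at about (474.5, 143.5), yaw 0.2815 (tool yaw 1.852, tool x = jig +y). First I turn the tool by 0.855 rad, then travel.

Request:
drive_tool(
  deltas=[
    [91,[0,0,0],[0,0,1]],
    [91,[0,0,0],[0,0,1]],
    [91,[0,0,0],[0,0,1]],
    [91,[0,0,0],[0,0,1]],
    [91,[0,0,0],[0,0,1]],
    [91,[0,0,0],[0,0,1]],
    [91,[0,0,0],[0,0,1]],
    [91,[0,0,0],[0,0,1]],
  ],
)

```text
t: 0.9
tcp_pos: [263.2, 566.6, 213.5]
tcp_rot: [-3.141, 0.001, 1.903]
contact_force: [0.2, -0.8, 0.2]
finger_gap: 91.0
gripper_force: 0.0
```

Request:
drive_tool(
  deltas=[
    [91,[0,0,0],[0,0,0.55]],
    [91,[-1,0.2,0],[0,0,0]],
    [91,[-1,0.2,0],[0,0,0]],
    [91,[-1,0.2,0],[0,0,0]],
    [91,[-1,0.2,0],[0,0,0]],
    [91,[-1,0.2,0],[0,0,0]],
    [91,[-1,0.2,0],[0,0,0]],
    [91,[-1,0.2,0],[0,0,0]],
  ],
)

```text
t: 1.7
tcp_pos: [345.6, 407.3, 213.7]
tcp_rot: [-3.141, 0.0, 1.852]
contact_force: [-1.1, -0.5, 0.0]
finger_gap: 91.0
gripper_force: 0.0
```

Request:
drive_tool(
  deltas=[
    [91,[-1,0.2,0],[0,0,0]],
    [91,[-1,0.2,0],[0,0,0]],
    [91,[-1,0.2,0],[0,0,0]],
    [91,[-1,0.2,0.2],[0,0,0]],
    [91,[-1,0.2,0.2],[0,0,0]],
    [91,[-1,0.2,0.3],[0,0,0]],
    [91,[-1,0.2,0.3],[0,0,0]],
    [91,[0,0,0],[0,0,0]],
  ],
)

```text
t: 2.5
tcp_pos: [428.1, 247.7, 188.0]
tcp_rot: [-3.14, 0.001, 1.85]
contact_force: [-0.4, -0.7, 0.2]
finger_gap: 90.7
gripper_force: 0.0
```

```bash
cat >> h.py <<'E'
J=np.array([474.57,143.5,.2815])
def rem(s,z,off=(0,0)):
    M=R.from_euler('xyz',s['tcp_rot']).as_matrix();G=R.from_euler('xyz',[np.pi,0,J[2]+np.pi/2]).as_matrix()
    t=jig(J,[[off[0],off[1],z]])[0]
    print('t',s['t'],'tcp',s['tcp_pos'].round(1),s['tcp_rot'].round(4),'gap',s['finger_gap'].round(1),'F',s['contact_force'].round(1),'T',s['wrist_torque'].round(2),'g',s['gripper_force'])
    print('jig',((s['tcp_pos']-[J[0],J[1],0])@R.from_euler('z',J[2]).as_matrix()).round(2),'shift',(M.T@(t-s['tcp_pos'])/25).round(3),'turn',(R.from_matrix(M.T@G).as_rotvec()/.1).round(3))
E
python3 -c "
from h import *
from cell import state
rem(state(),150)"
```

```text
Traceback (most recent call last):
  File "h.py", line 14, in rem
    print('t',s['t'],'tcp',s['tcp_pos'].round(1),s['tcp_rot'].round(4),'gap',s['finger_gap'].round(1),'F',s['contact_force'].round(1),'T',s['wrist_torque'].round(2),'g',s['gripper_force'])
                                                                             ^^^^^^^^^^^^^^^^^^^^^
AttributeError: 'float' object has no attribute 'round'
```

Request:
drive_tool(
  deltas=[
    [91,[-0.9,0.12,0.3],[0,0,0]],
    [91,[-0.9,0.12,0.3],[0,0,0]],
    [91,[-0.9,0.13,0.3],[0,0,0]],
    [91,[-0.9,0.13,0.3],[0,0,0]],
    [91,[-0.9,0.13,0.3],[0,0,0]],
    [91,[0,0,0],[0,0,0]],
    [91,[0,0,0],[0,0,0]],
  ],
)

```text
t: 3.2
tcp_pos: [473.7, 146.5, 151.4]
tcp_rot: [-3.141, -0.0, 1.851]
contact_force: [0.3, 0.6, -0.2]
finger_gap: 91.0
gripper_force: 0.0
```

```bash
sed -i "s/s\['finger_gap'\].round(1)/round(s['finger_gap'],1)/" h.py
python3 - <<'E'
from h import *
from cell import *
for n in("scene","top"):
    c=read_camera(n);cv2.imwrite(f"pics/{n}1.png",c["pixels"][:,:,::-1])
rem(state(),74)
a=cv2.imread("pics/top1.png")[200:320,210:330];b=cv2.imread("pics/scene1.png")[130:250,290:410]
cv2.imwrite("pics/e.png",np.hstack([cv2.resize(x,(400,400),interpolation=2) for x in(a,b)]))
E
```

```text
t 3.3 tcp [473.6 147.  151.7] [ 3.1414e+00 -2.0000e-04  1.8523e+00] gap 91.2 F [ 0.   1.  -0.2] T [-0.05  0.04  0.01] g 0.0
jig [1.0000e-01 3.6600e+00 1.5165e+02] shift [-0.147 -0.004  3.106] turn [ 0.001 -0.002 -0.   ]
```

View pics/e.png

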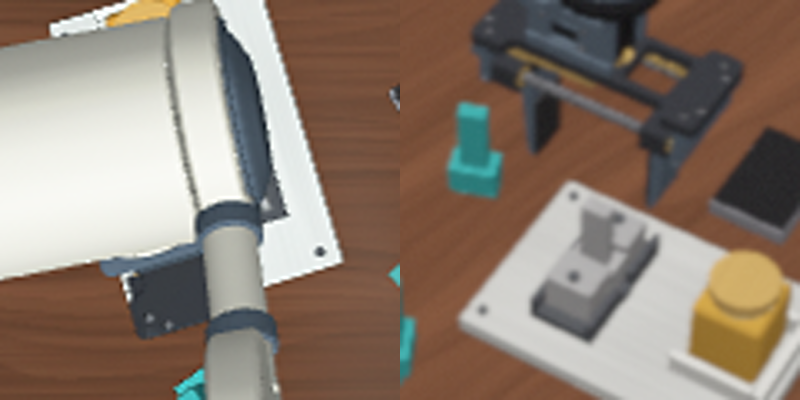

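The gripper straddles the tab along jig x, with the fingers at (545,115) and (665,170) and the tab at (600,235). Next I descend and close gently.

Request:
drive_tool(
  deltas=[
    [91,[-0.15,0,0.4],[0,0,0]],
    [91,[0,0,0.5],[0,0,0]],
    [91,[0,0,0.5],[0,0,0]],
    [91,[0,0,0.5],[0,0,0]],
    [91,[0,0,0.5],[0,0,0]],
    [91,[0,0,0.4],[0,0,0]],
    [91,[0,0,0.3],[0,0,0]],
    [60,[0,0,0],[0,0,0]],
  ],
  grip_force=5,
)

```text
t: 4.1
tcp_pos: [474.4, 142.7, 73.0]
tcp_rot: [-3.14, -0.0, 1.852]
contact_force: [-0.6, -1.3, -0.1]
finger_gap: 85.8
gripper_force: 0.0
```

Request:
drive_tool(
  deltas=[
    [35,[0,0,0],[0,0,0]],
    [30,[0,0,0],[0,0,0]],
    [26,[0,0,0],[0,0,0]],
    [22,[0,0,0],[0,0,0]],
    [18,[0,0,0],[0,0,0]],
    [10,[0,0,0],[0,0,0]],
    [10,[0,0,0],[0,0,0]],
  ],
)

```text
t: 4.8
tcp_pos: [474.9, 142.6, 73.9]
tcp_rot: [3.142, 0.0, 1.852]
contact_force: [-0.1, -0.0, -0.5]
finger_gap: 29.9
gripper_force: 0.0
```

```bash
python3 -c "
from h import *
from cell import state
rem(state(),74)"
```

```text
t 4.8 tcp [474.9 142.6  73.9] [3.1416 0.     1.8518] gap 29.9 F [-0.1 -0.  -0.5] T [-0.08  0.06  0.02] g 0.0
jig [ 0.13 -0.92 73.94] shift [ 0.037 -0.005 -0.003] turn [ 0.     0.    -0.005]
```

Request:
drive_tool(
  deltas=[
    [10,[0.03,0,0],[0,0,0]],
    [10,[0,0,0],[0,0,0]],
    [10,[0,0,0],[0,0,0]],
    [10,[0,0,0],[0,0,0]],
  ],
)

```text
t: 5.2
tcp_pos: [474.8, 143.4, 73.9]
tcp_rot: [-3.142, 0.0, 1.852]
contact_force: [0.7, -0.9, 1.1]
finger_gap: 23.5
gripper_force: 5.0
```

```bash
python3 -c "
from h import *
from cell import state
rem(state(),74)"
```

```text
t 5.2 tcp [474.8 143.4  73.9] [-3.1416e+00  1.0000e-04  1.8519e+00] gap 23.5 F [ 0.7 -0.9  1.1] T [-0.36 -0.03  0.02] g 5.000065639615059
jig [ 0.15 -0.17 73.92] shift [ 0.007 -0.006 -0.003] turn [-0.     0.001 -0.004]
```

Gripped and centred. I firm up the grip and start leaning to +y in small arc steps about the seat.

Request:
drive_tool(
  deltas=[
    [10,[0,0,0],[0,0,0]],
    [10,[0,0,0],[0,0,0]],
    [10,[0.095,0,0.002],[0,-0.4,0]],
    [10,[0.095,0,0.002],[0,-0.4,0]],
    [10,[0,0,0],[0,0,0]],
  ],
  grip_force=45,
)

```text
t: 5.7
tcp_pos: [473.7, 147.8, 74.7]
tcp_rot: [3.141, 0.083, 1.854]
contact_force: [0.1, -14.0, 22.3]
finger_gap: 24.0
gripper_force: 45.0
```

```bash
python3 -c "
from h import *
from cell import state
rem(state(),74)"
```

```text
t 5.7 tcp [473.7 147.8  74.7] [3.1408 0.0832 1.8536] gap 24.0 F [  0.1 -14.   22.3] T [-3.45  0.18 -0.09] g 45.01397967338562
jig [ 0.35  4.35 74.67] shift [-0.171 -0.014  0.041] turn [0.009 0.832 0.013]
```

Request:
drive_tool(
  deltas=[
    [10,[0.095,0,-0.01],[0,-0.4,0]],
    [10,[0.095,0,-0.01],[0,-0.4,0]],
    [10,[0,0,0],[0,0,0]],
  ],
)

```text
t: 6.0
tcp_pos: [472.4, 152.3, 75.0]
tcp_rot: [3.141, 0.164, 1.854]
contact_force: [-1.6, -12.9, 31.0]
finger_gap: 23.7
gripper_force: 45.0
```

```bash
python3 -c "
from h import *
from cell import state
rem(state(),74)"
```

```text
t 6.0 tcp [472.4 152.3  75. ] [3.1409 0.1636 1.8535] gap 23.7 F [ -1.6 -12.9  31. ] T [-3.68  0.23 -0.18] g 45.02130210399628
jig [ 0.34  9.02 74.95] shift [-0.35  -0.014  0.096] turn [0.008 1.636 0.013]
```

Request:
drive_tool(
  deltas=[
    [10,[0.095,0,-0.02],[0,-0.4,0]],
    [10,[0.095,0,-0.015],[0,-0.4,0]],
    [10,[0.095,0,-0.015],[0,-0.4,0]],
    [10,[0,0,0],[0,0,0]],
  ],
)

```text
t: 6.4
tcp_pos: [470.4, 159.1, 74.7]
tcp_rot: [3.141, 0.284, 1.853]
contact_force: [-1.4, -10.0, 30.7]
finger_gap: 23.6
gripper_force: 45.0
```

```bash
python3 -c "
from h import *
from cell import *
for n in('scene',):
    cv2.imwrite(f'pics/{n}2.png',cv2.resize(read_camera(n)['pixels'][165:265,300:430,::-1],None,fx=6,fy=6,interpolation=2))
rem(state(),74)"
```

```text
t 6.45 tcp [470.4 159.1  74.8] [3.1412 0.2828 1.8534] gap 23.6 F [-2.3 -7.6 29. ] T [-3.22  0.13 -0.24] g 45.01445531845093
jig [ 0.33 16.12 74.75] shift [-0.611 -0.014  0.209] turn [0.005 2.828 0.011]
```

View pics/scene2.png

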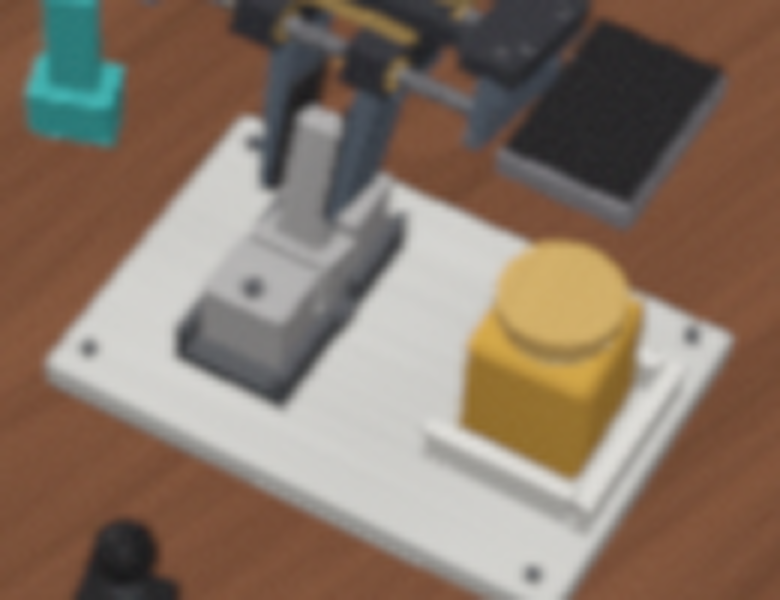

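The tab is leaning to +y with the foot in the seat and the force moderate. I'll return upright and check the tab against its predicted position before rocking to -y.

Request:
drive_tool(
  deltas=[
    [10,[-0.095,0,0.014],[0,0.4,0]],
    [10,[-0.095,0,0.014],[0,0.4,0]],
    [10,[-0.095,0,0.014],[0,0.4,0]],
    [10,[-0.095,0,0.014],[0,0.4,0]],
    [10,[-0.095,0,0.013],[0,0.4,0]],
    [10,[-0.095,0,0.01],[0,0.4,0]],
    [10,[-0.095,0,0.01],[0,0.4,0]],
    [10,[0,0,0],[0,0,0]],
  ],
)

```text
t: 7.25
tcp_pos: [474.7, 143.2, 74.0]
tcp_rot: [-3.142, -0.002, 1.85]
contact_force: [-0.9, 9.6, 0.4]
finger_gap: 24.2
gripper_force: 45.0
```

```bash
python3 -c "
from h import *
from cell import *
s,c=np.sin(.283),np.cos(.283)
for h in (95,34): print(h,((proj('scene',jig(J,[[a,b*c+h*s,15+2+h*c-b*s] for a in(-12,12) for b in(-7,7)]))-[300,165]+.5)*6-.5).round().tolist())
rem(state(),74)"
```

```text
95 [[295.0, 120.0], [311.0, 106.0], [344.0, 142.0], [360.0, 128.0]]
34 [[272.0, 234.0], [288.0, 220.0], [319.0, 257.0], [335.0, 242.0]]
t 7.25 tcp [474.7 143.2  74. ] [-3.1416e+00 -2.1000e-03  1.8497e+00] gap 24.2 F [-0.9  9.6  0.4] T [2.26 0.38 0.13] g 44.9995619058609
jig [ 0.08 -0.31 73.99] shift [ 0.012 -0.003 -0.   ] turn [-0.    -0.021 -0.026]
```

The prediction matched the observed tab, so the lean was real. Now I rock to -y.

Request:
drive_tool(
  deltas=[
    [10,[-0.095,0,-0.01],[0,0.4,0]],
    [10,[-0.095,0,-0.01],[0,0.4,0]],
    [10,[-0.095,0,-0.01],[0,0.4,0]],
    [10,[-0.095,0,-0.01],[0,0.4,0]],
    [10,[0,0,0],[0,0,0]],
  ],
)

```text
t: 7.75
tcp_pos: [477.1, 134.7, 75.0]
tcp_rot: [-3.141, -0.163, 1.85]
contact_force: [-5.0, 11.0, 17.6]
finger_gap: 23.7
gripper_force: 45.0
```

Request:
drive_tool(
  deltas=[
    [10,[-0.095,0,-0.012],[0,0.4,0]],
    [10,[-0.095,0,-0.012],[0,0.4,0]],
    [10,[-0.095,0,-0.012],[0,0.4,0]],
    [10,[0,0,0],[0,0,0]],
  ],
)

```text
t: 8.15
tcp_pos: [479.1, 127.8, 74.9]
tcp_rot: [-3.141, -0.283, 1.85]
contact_force: [-4.8, 7.0, 29.8]
finger_gap: 23.9
gripper_force: 45.0
```

```bash
python3 -c "
from h import *
from cell import *
for n in('scene',):
    cv2.imwrite(f'pics/{n}3.png',cv2.resize(read_camera(n)['pixels'][165:265,300:430,::-1],None,fx=6,fy=6,interpolation=2))
rem(state(),74)
s,c=np.sin(-.283),np.cos(.283)
for h in (95,34): print(h,((proj('scene',jig(J,[[a,b*c+h*s,15+2+h*c-b*s] for a in(-12,12) for b in(-7,7)]))-[300,165]+.5)*6-.5).round().tolist())"
```

```text
t 8.2 tcp [479.1 128.   74.9] [-3.141  -0.2819  1.8502] gap 23.6 F [-5.   6.  28.4] T [2.48 1.41 0.22] g 45.013500452041626
jig [ 3.000e-02 -1.617e+01  7.491e+01] shift [ 0.611 -0.002  0.215] turn [-0.003 -2.819 -0.02 ]
95 [[230.0, 207.0], [247.0, 180.0], [279.0, 230.0], [296.0, 203.0]]
34 [[249.0, 269.0], [265.0, 243.0], [297.0, 291.0], [313.0, 265.0]]
```

View pics/scene3.png

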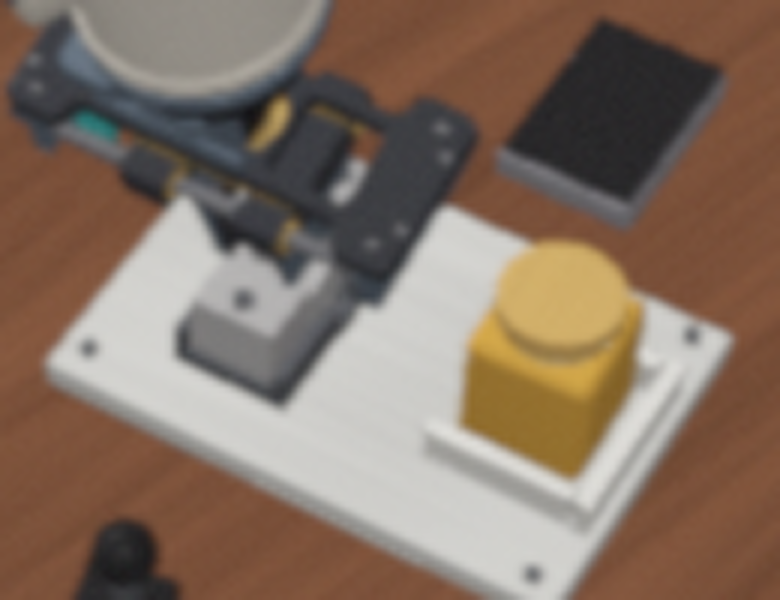

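The -y pad has moved back: its screw hole went from about (253,287) to (243,300), roughly 8 mm. Next I return upright, then lift.

Request:
drive_tool(
  deltas=[
    [10,[0.095,0,0.015],[0,-0.4,0]],
    [10,[0.095,0,0.015],[0,-0.4,0]],
    [10,[0.095,0,0.015],[0,-0.4,0]],
    [10,[0.095,0,0.015],[0,-0.4,0]],
    [10,[0.095,0,0.014],[0,-0.4,0]],
    [10,[0.095,0,0.014],[0,-0.4,0]],
    [10,[0.095,0,0.014],[0,-0.4,0]],
    [10,[0,0,0],[0,0,0]],
  ],
)

```text
t: 9.0
tcp_pos: [474.1, 144.4, 73.9]
tcp_rot: [-3.141, 0.002, 1.854]
contact_force: [-0.2, -1.5, -3.6]
finger_gap: 23.8
gripper_force: 45.0
```

```bash
python3 -c "
from h import *
from cell import *
cv2.imwrite('pics/scene4.png',cv2.resize(read_camera('scene')['pixels'][165:265,300:430,::-1],None,fx=6,fy=6,interpolation=2))
rem(state(),74)"
```

```text
t 9.05 tcp [474.2 144.1  73.8] [-3.1408 -0.      1.8536] gap 23.9 F [ 0.8 -0.4 -3.7] T [-0.05  0.08 -0.03] g 44.998489022254944
jig [-0.22  0.67 73.85] shift [-0.027  0.009 -0.006] turn [-0.008 -0.     0.013]
```

View pics/scene4.png

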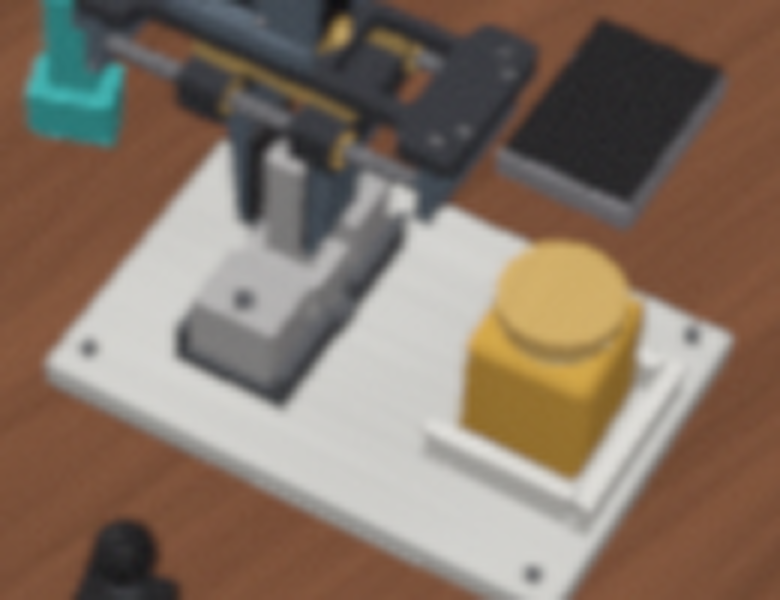

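Both pads stand clear of the body, and the block hangs upright with only its weight on the wrist. I lift it slowly.

Request:
drive_tool(
  deltas=[
    [10,[-0.01,0,-0.1],[0,0,0]],
    [10,[0,0,-0.1],[0,0,0]],
    [10,[0,0,-0.1],[0,0,0]],
    [10,[0,0,-0.1],[0,0,0]],
  ],
)

```text
t: 9.45
tcp_pos: [474.9, 142.9, 84.3]
tcp_rot: [3.142, -0.0, 1.851]
contact_force: [-0.3, 0.1, -3.0]
finger_gap: 24.0
gripper_force: 45.0
```

```bash
python3 -c "
from h import *
from cell import *
rem(state(),139)"
```

```text
t 9.45 tcp [474.9 142.9  84.3] [ 3.1415e+00 -2.0000e-04  1.8511e+00] gap 24.0 F [-0.3  0.1 -3. ] T [-0.06  0.04 -0.  ] g 44.9984210729599
jig [ 0.16 -0.64 84.33] shift [ 0.026 -0.006 -2.187] turn [ 0.001 -0.002 -0.012]
```

Request:
drive_tool(
  deltas=[
    [10,[0,0,-0.25],[0,0,0]],
    [10,[0,0,-0.35],[0,0,0]],
    [10,[0,0,-0.4],[0,0,0]],
    [10,[0,0,-0.4],[0,0,0]],
    [10,[0,0,-0.35],[0,0,0]],
    [10,[0,0,-0.25],[0,0,0]],
    [10,[0,0,-0.15],[0,0,0]],
    [10,[0,0,0],[0,0,0]],
  ],
)

```text
t: 10.25
tcp_pos: [475.0, 143.3, 138.2]
tcp_rot: [3.141, 0.0, 1.852]
contact_force: [-0.7, 0.4, -3.3]
finger_gap: 23.7
gripper_force: 45.0
```

Request:
drive_tool(
  deltas=[
    [10,[0,0,0],[0,0,0]],
    [10,[0,0,0],[0,0,0]],
    [10,[0,0,0],[0,0,0]],
    [10,[0,0,0],[0,0,0]],
    [10,[0,0,0],[0,0,0]],
  ],
)

```text
t: 10.75
tcp_pos: [474.7, 143.2, 137.7]
tcp_rot: [-3.141, -0.0, 1.852]
contact_force: [-0.2, 0.1, -3.1]
finger_gap: 23.3
gripper_force: 45.0
```

```bash
python3 -c "
from h import *
from cell import *
cv2.imwrite('pics/scene5.png',cv2.resize(read_camera('scene')['pixels'][135:265,270:430,::-1],None,fx=4,fy=4,interpolation=2))
rem(state(),139)
for z in(80,175):print(z,((proj('scene',jig(J,[[a*(20 if z==80 else 12),b*7,z] for a in(-1,1) for b in(-1,1)]))-[270,135]+.5)*4-.5).round().tolist())"
```

```text
t 10.8 tcp [474.8 143.2 137.7] [-3.1414 -0.      1.8518] gap 23.4 F [ 0.1 -0.1 -3.2] T [-0.03  0.02 -0.01] g 44.998406767845154
jig [ 1.100e-01 -3.100e-01  1.377e+02] shift [ 0.012 -0.004 -0.052] turn [-0.002 -0.    -0.005]
80 [[284.0, 253.0], [295.0, 239.0], [337.0, 278.0], [348.0, 264.0]]
175 [[297.0, 157.0], [309.0, 142.0], [331.0, 172.0], [343.0, 158.0]]
```

View pics/scene5.png

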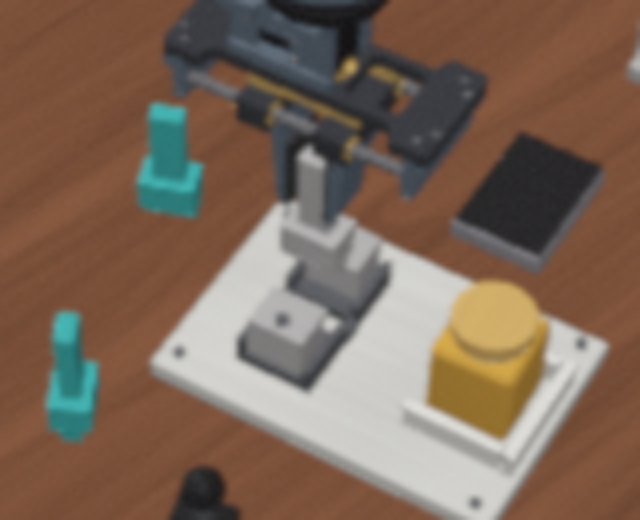

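The block hangs upright over its seat, with the tab top at about (312,155) and the underside near (315,258). Both pads are pushed back and the other objects are where they were. I'll raise it 1 mm, settle and hand in.

Request:
drive_tool(
  deltas=[
    [10,[0,0,-0.05],[0,0,0]],
    [10,[0,0,0],[0,0,0]],
    [10,[0,0,0],[0,0,0]],
    [10,[0,0,0],[0,0,0]],
    [10,[0,0,0],[0,0,0]],
    [10,[0,0,0],[0,0,0]],
  ],
)

```text
t: 11.4
tcp_pos: [474.8, 143.2, 139.0]
tcp_rot: [-3.142, -0.0, 1.852]
contact_force: [0.5, -0.3, -2.8]
finger_gap: 23.7
gripper_force: 45.0
```

```bash
python3 -c "
from cell import *
print(finish_job())"
```

```text
the job is handed in; nothing more can be done
None
```

I rocked the block about 0.28 rad to each side, pushing both pads back, lifted it straight out, and handed the job in at 11.4 s with it held upright and still over its seat, about 2 cm above the pads.

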